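# Clear the cheese board and put its tools away in the drawer

### The arm

A 7-joint arm with a two-finger parallel gripper is mounted at the origin on a cart in front of the work surface, level with it; the furniture and walls round the work are solid. World frame = base frame: x ahead of the robot, y to its left, z up, the work surface at z = 0. Lengths are in mm, angles in rad, forces in N, time in s.
With the tool pointing down it reaches from about 400 to 925 mm from the base axis. Payload 4.1 kg.
Tool frame: the origin (TCP) lies between the finger pads; the fingertips stand 22 mm ahead of it and the grasp point (between the pads) lies 3 mm ahead of it; z points along the fingers, y is the line along which they close (so a half turn about z gives the same grasp; the last joint's range is limited). The gripper opens to 85 mm and grips with 20 to 120 N. Pads are 22 mm wide; open, the fingers measure 114 mm over their backs; the gripper's body (76 mm by 85 mm) begins 54 mm behind the grasp point. The pads swing forward as they close: fully open they stand 13 mm farther back than shut.
Start: joints at [1.095, 0.398, 0.045, 1.537, -0.019, 1.207, -0.051], TCP at [239.203, -604.419, 253.347] pointing down, gripper open.
Joint ranges: [-2.82, 2.82], [-0.49, 2.23], [-1.37, 1.46], [0, 2.46], [-1.36, 4.5], [0.23, 2], [-2.94, 2.94]. Speed limits (rad/s): [2.57, 2.57, 3.14, 3.14, 3.14, 3.14, 3.14].

### API

Orientations are given as a unit quaternion [x, y, z, w].
In Python, from rig import manip gives the robot as it stands.
- The arm moves only by the tool servo_tool, never from a script. Its argument "series" is a list of rows, each an object with "slide": the shift along the tool's x, y, z as a fraction of full scale, a list of three; "turn": the turn about the tool's z as a fraction of full scale. A call has 1 to 10 rows; each row shifts and turns the commanded pose from where the row before left it, along the tool's axes as they then stand; what a row does not reach is not made up. Full scale, the value 1, is 0.05 m for a shift and pi/2 rad for a turn. A row lasts 1/10 s, in which the tool goes at most 50 mm and 8.59 degrees, less where a joint would pass 70% of its speed; a pose out of reach is approached as far as the arm can. A call with a number of a shift or a turn outside -1 to 1 is refused whole. A call with a gripper value outside its range is refused whole. "fingers" is the opening, from -1 (shut) to 1 (fully open), set as the call begins (left out, the last holds). The fingers move at their own pace and stop on an object; the grip force is fixed at half the most. Time passes only in rows, so rows that do not move let the fingers close. It gives the time, the measured TCP pose, the force, the opening and the grip force at its end, in the units of the state.
- manip.get_state(): the state, without advancing time (a new reading comes with each control period).
- manip.read_camera(name): name is "side" or "top"; returns the picture (400x640x3 uint8, blue, green, red); there is no depth.
- manip.camera_model(name): a dict with "fx", "fy", "cx", "cy" (pixels), "pose" (4x4, takes a point from camera to world coordinates). Camera axes: x right, y down, z forward; pixel columns grow to the right and rows downward; lengths in mm; the calibration is good to about 2 mm. A picture is of the moment at which its call begins. camera_model takes no time and is no camera call.
- manip.job_done(): hands the job in; it is judged then, once.
Trained networks look in the newest picture that a camera, given by its name, has taken for a name from the list of things; names that differ only in an ending like _2 or _b are one class to them, and where a whole thing is asked for, a point or a joint stands for the part that bears it (a point fixed in the world has none). Each returns a list of dicts, best first, with "conf" (0 to 1); they miss things now and then, are a little off and sometimes report something else, mostly with a low value. They report only what shows in the picture. A call takes as long as a camera call. They do not tell look-alikes from the thing itself.
- manip.look_for(query, camera): "extent" ([left, top, right, bottom] in pixels, round what is visible of it).
The state is a dict: "time_s": time; "joints": joint angles; "dq": joint speeds; "joint_torque": joint torques, N m; "tool_pos": TCP position; "orientation": TCP orientation; "contact_force": force on the tool from outside, world axes, zero at the start; "moment": the same for the moment, N m; "gripper_width": opening from 0.0 (shut) to 1.0 (fully open); "gripper_force": force on a finger pad.
Only numpy, scipy, OpenCV 4.12 (cv2) and the standard library are available. Lean on these libraries where they do the work, as an engineer would, in place of code of your own. Each camera call takes 0.05 s, during which the arm holds its last target. There are 200 camera calls.

### The job

With the crumb brush in hand, sweep the three cheese rinds off the board into the steel pan beside it. Then lay the brush (bristles down) and the spatula flat in their own shaped recesses in the board's open drawer, setting them down without dropping them, and push the drawer fully shut. Leave everything else on the counter where it stands.

Things in the scene. Friction and masses are not known exactly. Their poses are not given: they have to be found in the camera images.
- board_top (a point): Fixed bamboo cheese board, 234 (its x) x 200 (its y) mm, no rim; this is the centre of its top face, 60 mm above the counter. x points along its depth away from the robot, y to the left where the drawer comes out, z up. Its underside is 44 mm above the counter; the drawer runs below it.
- pan_floor (a point): Fixed open steel pan against the board's right (-y) side, turned with it: outside 234 (x) x 120 (y) x 50 mm high, walls 3 mm, rim 10 mm lower than the board's top; this is the centre of its inner floor, 5 mm above the counter. Axes as the board's. A loop handle sticks out on its -y side.
- rind_1_c (a point): Loose piece of hard-cheese rind on the board, straw yellow with one brown long side, 68 x 26 x 19 mm, long along its x; this is its centre.
- rind_2_c (a point): As rind_1, 62 mm long; its centre.
- rind_3_c (a point): As rind_1, 66 mm long; its centre.
- brush_grip (a point): Loose crumb brush, dark wood, pale stiff bristles, standing on them: 184 x 34 x 30 mm high, 90 g. Point on the handle near the head, 22 mm above the bristle tips. x runs from handle to head, z up. Along x from here: head +22 to +117 mm (14 mm wood over 16 mm bristles), handle -67 to +22 mm (20 wide, 16 thick, underside 14 mm above the tips). Balance about +33 mm.
- spatula_grip (a point): Loose cheese spatula lying flat: dark handle with brass rivets, steel blade, 184 mm long, 90 g. Point on the handle near the blade, half-way up, 9 mm above the underside. x runs from handle to blade, z up. Along x from here: handle -67 to +22 mm (20 wide, 18 thick), a neck, blade to +117 mm (3 thick; 26 wide, from +45 mm on 42 wide).
- drawer_floor (a point): Centre of the drawer's floor, 10 mm above the counter, axes as the board's. Inside 196 (x) x 134 (y) mm, rims 18 mm above the floor. Two recesses along x, centre lines 28 mm either side of this point. Dark ledges 14 mm high, only beyond 55 mm from the middle towards both x ends, form their end pockets; the 110 mm between is clear for fingers. Tools left standing up jam under the board.
- brush_recess (a point): Point on the drawer's floor straight below brush_grip when the brush is seated (brush_grip then 22 mm above it); the recess nearer the board. The brush's x lies along this frame's +x: head away from the robot in a 44 mm wide pocket, handle towards the robot in a 30 mm one; 6 mm of play at each end. Seated, the brush passes 4 mm under the board.
- spatula_recess (a point): Point on the drawer's floor straight below spatula_grip when the spatula is seated (spatula_grip then 9 mm above it); the recess nearer the drawer's front. The spatula lies the other way round from the brush, its x along this frame's -x: blade towards the robot in a 52 mm wide pocket, handle away from the robot in a 30 mm one; 6 mm of play at each end.
- drawer_front (a point): Centre of the outer face of the drawer's upright front (232 mm wide, from 7 to 43 mm above the counter); it faces the board's +y. A pull strip 70 mm long and 8 mm high stands 5 mm out of it at mid-height, 30 mm above the counter.
- drawer (a joint): How far the drawer is out, m: 0 fully shut, at most 0.15; it slides along the board's y with about 1.5 N of friction and stays where it is left.
- guard_post (a point): Top of the near end of a fixed upright wooden partition behind the board that carries the counter's glass guard: 38 mm wide (y), 206 mm high, it runs away from the robot from here; to its left a glass pane lies level 180 mm above the counter behind the same line. Other fixed things (mill, bottle, honey jar, chest, up to 230 mm high) stand farther than 0.70 m from the robot's axis.
- jar_figs: Bystander: glass jar of figs with a red cap, about 80 mm across, 115 mm high; origin under its centre.
- tin_round: Bystander: round tin, 86 mm across, 40 mm high; origin under its centre.
- cheese_wedge: Bystander: wedge of cheese 83 x 120 x 60 mm; origin under its centre.
- tin_flat: Bystander: flat oblong tin 63 x 105 x 26 mm; origin under its centre.
Things that resemble listed ones, but are neither listed nor needed, are in the scene too. Leave any black or purple look-alike of the part that bears rind_2_c alone.

How it is judged:
By the outcome, as a careful person would: the job done as asked, in the order asked, and still so for the second after the job is handed in, with the robot touching nothing.
It also fails if it takes over 72 s, if anything falls off the work surface, if the arm or the gripper's body presses on something with over 40 N, if the wrist force passes 120 N, or if a joint passes its speed limit or range.

## Working session

There is one attempt and no reset: what is moved stays moved. The work goes in short steps, Python scripts to look and compute and a tool call to move; the robot and the scene stay as the last step left them, time stands still between calls to the robot, and variables do not carry over. Pictures are saved under pics/ and viewed, at most 12 in all, crops included, and the job is handed in when it is done.

Besides the shell and the picture viewer there is one more tool, called as a command line: name --argument value ..., lists and objects as JSON in quotes. servo_tool: Moves the arm, as the interface text tells. Its arguments: {"type":"object","properties":{"series":{"type":"array"},"fingers":{"type":"number"}},"required":["series"]}

```bash
ls; mkdir -p pics; python3 - <<'E'
from rig import manip
import cv2
s=manip.get_state();print(s)
for c in("top","side"):
    im=manip.read_camera(c);cv2.imwrite(f"pics/{c}0.png",im)
    m=manip.camera_model(c);print(c,{k:(v if k!='pose' else [[round(float(a),4) for a in r] for r in v]) for k,v in m.items()})
    for q in("board_top","pan_floor","rind_1_c","brush_grip","spatula_grip","drawer","guard_post","jar_figs","tin_round","cheese_wedge","tin_flat"):
        try:print(c,q,[(round(d['conf'],2),[round(float(x)) for x in d['extent']]) for d in manip.look_for(q,c)])
        except Exception as e:print(q,e)
E
```

```text
pics
{'time_s': 0.0, 'joints': array([ 1.09501261,  0.39918903,  0.04504629,  1.53786329, -0.01874707,
        1.20688981, -0.050721  ]), 'dq': array([-0.00195535,  0.0003251 , -0.00112121,  0.00036903,  0.00022285,
       -0.00156925,  0.00023014]), 'joint_torque': array([-3.80958672e-04, -4.75121713e+01,  1.36440843e+00, -2.54219002e+01,
        1.15065605e-02,  9.42055805e-03, -3.21549192e-05]), 'tool_pos': array([ 238.97110375, -603.85205088,  252.2730052 ]), 'orientation': array([ 9.82300308e-01,  1.87310372e-01, -2.26729860e-04, -9.36682688e-04]), 'contact_force': array([-0.11189873, -0.37589562,  0.74243398]), 'moment': array([ 0.01041921, -0.03240306, -0.00264562]), 'gripper_force': 0.0, 'gripper_width': 1.0018715582801525}
top {'fx': 364.69726247159633, 'fy': 364.69726247159633, 'cx': 323.0421084353609, 'cy': 200.16327417066594, 'pose': [[0.0136, -0.9849, 0.1726, 311.8722], [-0.9999, -0.0123, 0.0083, 91.9444], [-0.0061, -0.1727, -0.9849, 1472.7517], [0.0, 0.0, 0.0, 1.0]]}
top board_top [(0.66, [284, 178, 406, 242])]
top pan_floor [(0.61, [373, 179, 406, 244])]
top rind_1_c [
[... 884 characters left out ...]
[283, 164, 388, 275]), (0.36, [327, 208, 347, 225])]
side pan_floor [(0.76, [321, 168, 387, 208])]
side rind_1_c [(0.42, [330, 208, 348, 223])]
side brush_grip [(0.75, [367, 143, 407, 166])]
side spatula_grip [(0.65, [279, 296, 341, 322])]
side drawer [(0.79, [280, 226, 358, 276])]
guard_post it knows: board_top, brush_grip, brush_recess, cheese_wedge, drawer, drawer_floor, drawer_front, jar_figs, pan_floor, rind_1, rind_2, rind_3, spatula_grip, spatula_recess, tin_flat, tin_round
side jar_figs [(0.65, [295, 155, 321, 190])]
side tin_round [(0.64, [296, 158, 320, 189]), (0.57, [326, 154, 347, 173])]
side cheese_wedge [(0.65, [274, 342, 323, 377])]
side tin_flat [(0.76, [239, 339, 279, 375])]
```

```bash
cat > h.py <<'E'
import numpy as np, cv2
from rig import manip
def ray(c,u,v,z):
    m=manip.camera_model(c);P=np.array(m['pose']);d=P[:3,:3]@[(u-m['cx'])/m['fx'],(v-m['cy'])/m['fy'],1];o=P[:3,3]
    return (o+d*(z-o[2])/d[2]).round(1)
def pix(c,p):
    m=manip.camera_model(c);P=np.array(m['pose']);q=P[:3,:3].T@(np.array(p)-P[:3,3]);return np.array([m['fx']*q[0]/q[2]+m['cx'],m['fy']*q[1]/q[2]+m['cy']]).round(1)
E
python3 - <<'E'
import cv2
a=cv2.imread('pics/top0.png')[140:270,180:470];cv2.imwrite('pics/topc.png',cv2.resize(a[:,90:],None,fx=4,fy=4,interpolation=cv2.INTER_CUBIC))
cv2.imwrite('pics/topall.png',cv2.resize(cv2.imread('pics/top0.png')[130:280,170:470],None,fx=2.66,fy=2.66,interpolation=cv2.INTER_CUBIC))
a=cv2.imread('pics/side0.png')[130:330,230:430];cv2.imwrite('pics/sidec.png',cv2.resize(a,None,fx=3,fy=3,interpolation=cv2.INTER_CUBIC))
E
```

```text
(no output)
```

View pics/topc.png

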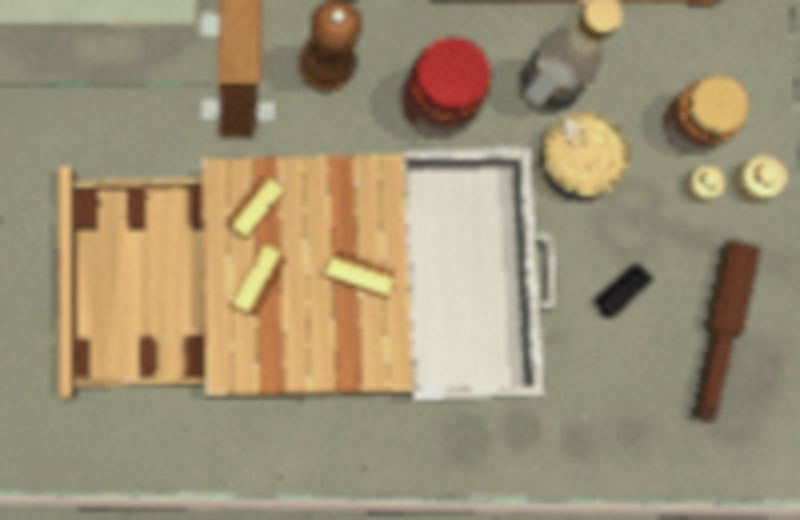

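View pics/sidec.png

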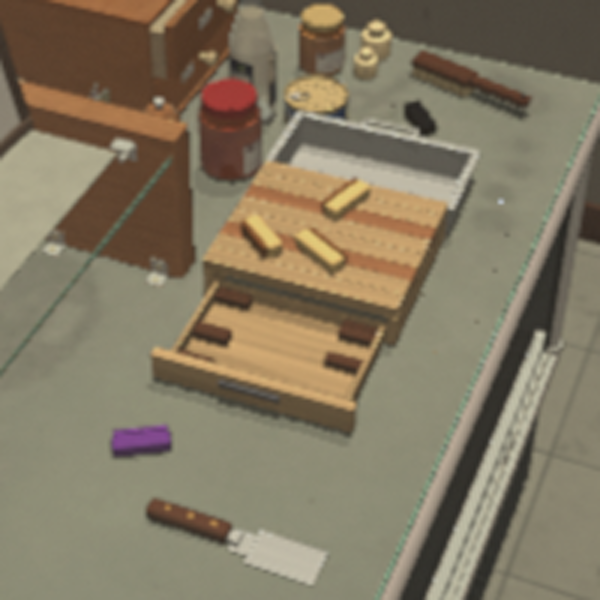

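The top picture (crop 4x, offset 270,140) shows the board at (203–410,155–393), the pan to its right, the open drawer on the left, three yellow rinds at about (258,207), (257,280) and (360,276), and the brush from (742,245) to (705,418). The side picture shows the spatula from (150,508) to (315,565), with black and purple decoys away from the board.

```bash
python3 - <<'E'
from h import *
T=lambda x,y,z:ray('top',270+x/4,140+y/4,z)
S=lambda x,y,z:ray('side',230+x/3,130+y/3,z)
P=lambda n,*a:print(n,*a)
P('board top',T(203,158,60),T(408,155,60),T(412,393,60),T(205,393,60))
P('board side',S(262,163,60),S(447,206,60),S(398,314,60),S(208,262,60))
P('pan rim',T(530,150,50),T(543,393,50),T(414,396,50))
P('brush top: head,handle',T(741,243,30),T(705,420,30)); P(' side',S(415,60,28),S(528,103,28))
P('spat side',S(150,508,12),S(318,568,1),'blade corners',S(326,550,2),S(313,582,2),S(246,535,2),S(238,556,2),'handle R',S(228,530,10))
for n,(x,y),(a,b) in(('r1',(258,207),(262,235)),('r2',(257,280),(320,250)),('r3',(360,276),(346,198))):P(n,T(x,y,79),S(a,b,79))
P('drawer front top', T(60,168,43),T(62,397,43),T(73,167,43),'side outer', S(154,355,43),S(353,408,43))
P('guard',T(220,85,206),T(253,135,206),T(219,135,206))
P('drawer ledges',T(95,190,24),T(150,195,24),T(82,355,24),T(195,355,24))
P('jar',T(450,75,115),'tin',T(585,155,40),'black',T(623,290,20))
P('purple',S(142,440,20))
E
cd pics; python3 -c "
import cv2
cv2.imwrite('sp.png',cv2.resize(cv2.imread('top0.png')[190:260,180:280],None,fx=6,fy=6,interpolation=cv2.INTER_CUBIC))"
```

```text
board top [642.7 114.1  60. ] [648.2 -89.3  60. ] [412.7 -90.9  60. ] [410.1 108.8  60. ]
board side [651.  -71.1  60. ] [414.1 -79.4  60. ] [405.6 119.5  60. ] [633.5 122.2  60. ]
pan rim [ 657.2 -212.5   50. ] [ 415.1 -219.3   50. ] [410.5 -94.1  50. ]
brush top: head,handle [ 569.  -425.5   30. ] [ 392.2 -381.7   30. ]
 side [ 565.7 -409.2   28. ] [ 391.8 -369.2   28. ]
spat side [553.8 429.3  12. ] [376.4 424.1   1. ] blade corners [376.8 402.1   2. ] [374.5 441.6   2. ] [455.9 415.7   2. ] [452.8 441.7   2. ] handle R [472.  422.6  10. ]
r1 [590.   59.6  79. ] [586.7  75.3  79. ]
r2 [518.2  60.   79. ] [515.9  73.9  79. ]
r3 [523.3 -39.4  79. ] [522.5 -24.8  79. ]
drawer front top [634.7 257.9  43. ] [405.5 248.7  43. ] [635.8 244.9  43. ] side outer [631.2 264.1  43. ] [406.7 253.3  43. ]
guard [676.   97.6 206. ] [630.1  67.5 206. ] [629.8  97.9 206. ]
drawer ledges [616.5 223.8  24. ] [612.  167.9  24. ] [448.7 232.2  24. ] [450.1 119.7  24. ]
jar [ 714.7 -123.4  115. ] tin [ 655.2 -269.8   40. ] black [ 521.4 -308.6   20. ]
purple [598.3 359.1  20. ]
```

View pics/sp.png

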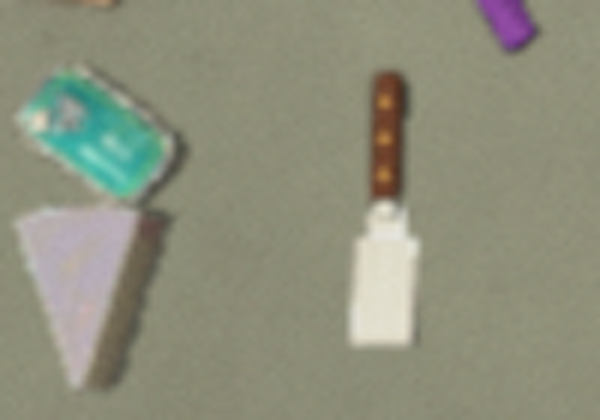

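The enlarged view shows the spatula with its handle end at (388,70) and blade end at (382,346); the handle points away from the robot. The two cameras disagree by about 1 cm in y, so I'll use the gripper above the brush to decide which is right.

```bash
cat >> h.py <<'E'
def yaw(q=None):
    q=manip.get_state()['orientation'] if q is None else q
    return np.degrees(2*np.arctan2(q[1],q[0]))
def plan(x,y,z,yw,n):
    """rows of slide (fraction of 50 mm) and turn, straight to the pose, n rows"""
    s=manip.get_state();p=s['tool_pos'];y0=yaw();d=(yw-y0+180)%360-180
    st=(np.array([x,y,z])-p)/n
    rows=[]
    for i in range(n):
        a=np.radians(y0+d*i/n);X=np.array([np.cos(a),np.sin(a),0]);Y=np.array([np.sin(a),-np.cos(a),0])
        rows.append('{"slide":[%.3f,%.3f,%.3f],"turn":%.4f}'%(st@X/50,st@Y/50,-st[2]/50,-d/n/90))
    print('at',p.round(1),round(y0,1));print(rows[0] if abs(d)<.05 else ',\n'.join(rows),'x',n)
E
python3 - <<'E'
from h import *
T=lambda x,y,z:ray('top',270+x/4,140+y/4,z)
print('spat',ray('top',180+388/6,190+70/6,14),ray('top',180+382/6,190+346/6,2))
for n,pt in dict(sf=(112.5,208),bf=(167.5,208),sn=(114,357),bn=(171,357),farledge=(137,228),nearledge=(148,338),farl2=(86,229),nearl2=(196,338)).items():print(n,T(*pt,24))
for n,l in dict(r1=[(280,187),(240,235)],r2=[(275,250),(240,310)],r3=[(327,262),(392,290)]).items():print(n,[T(*p,79) for p in l])
plan(457,-398,120,-13.9,10)
E
```

```text
spat [557.4 422.7  14. ] [372.4 419.9   2. ]
sf [598.1 205.6  24. ]
bf [598.8 149.9  24. ]
sn [447.1 200.3  24. ]
bn [447.8 143.6  24. ]
farledge [577.8 180.3  24. ]
nearledge [466.5 166.8  24. ]
farl2 [576.2 231.8  24. ]
nearl2 [467.1 119.   24. ]
r1 [array([610.2,  38.3,  79. ]), array([562.1,  76.8,  79. ])]
r2 [array([547.7,  42.8,  79. ]), array([488.8,  76.1,  79. ])]
r3 [array([536.6,  -7.6,  79. ]), array([510.1, -70.2,  79. ])]
at [ 239.2 -604.4  253.4] 21.6
{"slide":[0.557,-0.224,0.267],"turn":0.0394},
{"slide":[0.542,-0.258,0.267],"turn":0.0394},
{"slide":[0.525,-0.291,0.267],"turn":0.0394},
{"slide":[0.506,-0.323,0.267],"turn":0.0394},
{"slide":[0.485,-0.353,0.267],"turn":0.0394},
{"slide":[0.462,-0.383,0.267],"turn":0.0394},
{"slide":[0.438,-0.411,0.267],"turn":0.0394},
{"slide":[0.411,-0.437,0.267],"turn":0.0394},
{"slide":[0.384,-0.462,0.267],"turn":0.0394},
{"slide":[0.354,-0.484,0.267],"turn":0.0394} x 10
```

servo_tool --series '[{"slide":[0.557,-0.224,0.267],"turn":0.0394},{"slide":[0.542,-0.258,0.267],"turn":0.0394},{"slide":[0.525,-0.291,0.267],"turn":0.0394},{"slide":[0.506,-0.323,0.267],"turn":0.0394},{"slide":[0.485,-0.353,0.267],"turn":0.0394},{"slide":[0.462,-0.383,0.267],"turn":0.0394},{"slide":[0.438,-0.411,0.267],"turn":0.0394},{"slide":[0.411,-0.437,0.267],"turn":0.0394},{"slide":[0.384,-0.462,0.267],"turn":0.0394},{"slide":[0.354,-0.484,0.267],"turn":0.0394}]' --fingers 0.3

```text
time_s: 2.1
tool_pos: [457.8, -397.0, 119.5]
orientation: [0.993, -0.122, 0.0, 0.0]
contact_force: [0.4, -0.2, 0.8]
gripper_width: 0.648
gripper_force: 0.0
```

```bash
python3 - <<'E'
from h import *
s=manip.get_state();p=s['tool_pos'];print(p,yaw(),s['gripper_width'])
out=[]
for c in('top','side'):
    im=manip.read_camera(c);cv2.imwrite(f'pics/{c}1.png',im)
    q=pix(c,[p[0],p[1],p[2]-20]);print(c,'tip px',q,'grip guess px',pix(c,[457,-398,28]))
    x,y=(q-[40,50]).astype(int);print('off',x,y)
    out.append(cv2.resize(im[max(y,0):y+110,x:x+80],None,fx=5,fy=5,interpolation=cv2.INTER_CUBIC))
h=min(o.shape[0] for o in out)
cv2.imwrite('pics/g1.png',np.hstack([o[:h] for o in out]))
E
```

```text
[ 457.83354502 -397.03275903  119.49388781] -14.017171422369302 0.6484493347075793
top tip px [455.6 226.6] grip guess px [449.5 228.6]
off 415 176
side tip px [393.8 142.4] grip guess px [392.5 157.1]
off 353 92
```

View pics/g1.png

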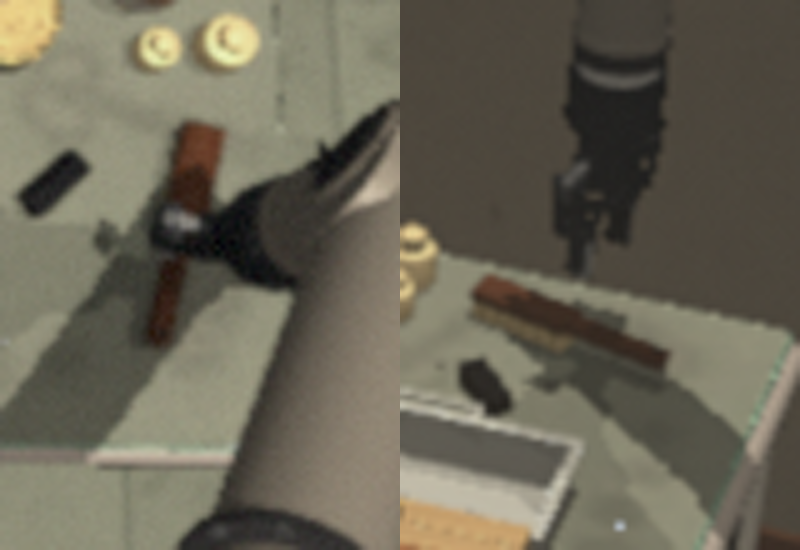

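The side view shows the fingertips around (598,256), next to the predicted (604,252). The top view shows the left finger at (165,240) as expected. Both cameras put the brush handle under the gripper to within about 4 mm, so I'll descend and grasp.

servo_tool --series '[{"slide":[0,0,0.4],"turn":0},{"slide":[0,0,0.4],"turn":0},{"slide":[0,0,0.4],"turn":0},{"slide":[0,0,0.4],"turn":0},{"slide":[0,0,0.28],"turn":0},{"slide":[0,0,0],"turn":0}]'

```text
time_s: 2.8
tool_pos: [455.3, -397.4, 24.1]
orientation: [0.993, -0.121, -0.002, -0.001]
contact_force: [-0.4, 0.3, -0.1]
gripper_width: 0.65
gripper_force: 0.0
```

servo_tool --series '[{"slide":[0,0,0],"turn":0},{"slide":[0,0,0],"turn":0},{"slide":[0,0,0],"turn":0},{"slide":[0,0,0],"turn":0},{"slide":[0,0,0],"turn":0},{"slide":[0,0,0],"turn":0},{"slide":[0,0,0],"turn":0}]' --fingers -1

```text
time_s: 3.5
tool_pos: [457.6, -398.6, 27.1]
orientation: [0.993, -0.121, 0.001, 0.001]
contact_force: [-0.6, -0.8, 5.4]
gripper_width: 0.224
gripper_force: 59.6
```

```bash
python3 - <<'E'
from h import *
# project top-derived board/drawer estimates into side image, compare with picked px
T=lambda x,y,z:ray('top',270+x/4,140+y/4,z)
for n,t,sd,z in [('bfl',(203,158),(208,262),60),('bfr',(408,155),(262,163),60),('bnr',(412,393),(447,206),60),('bnl',(205,393),(398,314),60),('dfl',(60,168),(154,355),43),('dnl',(62,397),(353,408),43),('r3',(360,276),(346,198),79),('r1',(258,207),(262,235),79)]:
    p=T(*t,z);q=pix('side',p);print(n,p,q,np.array([230+sd[0]/3,130+sd[1]/3]).round(1))
plan(457.5,-396,130,-14,1)
E
```

```text
bfl [642.7 114.1  60. ] [297.9 215.2] [299.3 217.3]
bfr [648.2 -89.3  60. ] [320.  181.8] [317.3 184.3]
bnr [412.7 -90.9  60. ] [380.4 196.9] [379.  198.7]
bnl [410.1 108.8  60. ] [362.5 232.2] [362.7 234.7]
dfl [634.7 257.9  43. ] [281.2 246.8] [281.3 248.3]
dnl [405.5 248.7  43. ] [348.5 265.1] [347.7 266. ]
r3 [523.3 -39.4  79. ] [346.6 193.6] [345.3 196. ]
r1 [590.   59.6  79. ] [318.3 205.4] [317.3 208.3]
at [ 457.6 -398.6   27.1] -13.9
{"slide":[-0.014,-0.050,-2.059],"turn":0.0014} x 1
```

servo_tool --series '[{"slide":[0,0,-0.4],"turn":0},{"slide":[0,0,-0.6],"turn":0},{"slide":[0,0,-0.7],"turn":0},{"slide":[0,0,-0.7],"turn":0},{"slide":[0,0,-0.3],"turn":0},{"slide":[0,0,0],"turn":0}]'

```text
time_s: 4.1
tool_pos: [458.0, -398.7, 162.9]
orientation: [0.993, -0.121, 0.002, 0.001]
contact_force: [-0.2, -0.3, -1.3]
gripper_width: 0.227
gripper_force: 58.8
```

```bash
python3 - <<'E'
from h import *
plan(438,118,162,1.8,16)
E
```

```text
at [ 458.  -398.7  162.9] -13.9
{"slide":[-0.179,-0.621,0.001],"turn":-0.0109},
{"slide":[-0.168,-0.624,0.001],"turn":-0.0109},
{"slide":[-0.158,-0.627,0.001],"turn":-0.0109},
{"slide":[-0.147,-0.629,0.001],"turn":-0.0109},
{"slide":[-0.136,-0.632,0.001],"turn":-0.0109},
{"slide":[-0.125,-0.634,0.001],"turn":-0.0109},
{"slide":[-0.115,-0.636,0.001],"turn":-0.0109},
{"slide":[-0.104,-0.638,0.001],"turn":-0.0109},
{"slide":[-0.093,-0.640,0.001],"turn":-0.0109},
{"slide":[-0.082,-0.641,0.001],"turn":-0.0109},
{"slide":[-0.071,-0.642,0.001],"turn":-0.0109},
{"slide":[-0.060,-0.644,0.001],"turn":-0.0109},
{"slide":[-0.049,-0.644,0.001],"turn":-0.0109},
{"slide":[-0.038,-0.645,0.001],"turn":-0.0109},
{"slide":[-0.027,-0.646,0.001],"turn":-0.0109},
{"slide":[-0.016,-0.646,0.001],"turn":-0.0109} x 16
```

servo_tool --series '[{"slide":[-0.179,-0.621,0],"turn":-0.0109},{"slide":[-0.168,-0.624,0],"turn":-0.0109},{"slide":[-0.158,-0.627,0],"turn":-0.0109},{"slide":[-0.147,-0.629,0],"turn":-0.0109},{"slide":[-0.136,-0.632,0],"turn":-0.0109},{"slide":[-0.125,-0.634,0],"turn":-0.0109},{"slide":[-0.115,-0.636,0],"turn":-0.0109},{"slide":[-0.104,-0.638,0],"turn":-0.0109}]'

```text
time_s: 4.9
tool_pos: [445.0, -137.7, 158.5]
orientation: [0.999, -0.052, -0.002, -0.0]
contact_force: [0.2, 0.3, -0.7]
gripper_width: 0.218
gripper_force: 58.9
```

servo_tool --series '[{"slide":[-0.093,-0.64,0],"turn":-0.0109},{"slide":[-0.082,-0.641,0],"turn":-0.0109},{"slide":[-0.071,-0.642,0],"turn":-0.0109},{"slide":[-0.06,-0.644,0],"turn":-0.0109},{"slide":[-0.049,-0.644,0],"turn":-0.0109},{"slide":[-0.038,-0.645,0],"turn":-0.0109},{"slide":[-0.027,-0.646,0],"turn":-0.0109},{"slide":[-0.016,-0.646,0],"turn":-0.0109},{"slide":[0,0,0],"turn":0}]'

```text
time_s: 5.8
tool_pos: [434.9, 123.5, 159.0]
orientation: [1.0, 0.02, -0.002, -0.001]
contact_force: [-0.2, -0.0, -0.9]
gripper_width: 0.221
gripper_force: 58.9
```

```bash
python3 - <<'E'
from h import *
s=manip.get_state();p=s['tool_pos'];a=np.radians(yaw());print(p,yaw(),s['joints'].round(2))
out=[]
for c in('top','side'):
    im=manip.read_camera(c);cv2.imwrite(f'pics/{c}2.png',im)
    for k,z in((117,p[2]+3),(-67,p[2]+3),(117,p[2]-27)):print(c,k,pix(c,[p[0]+k*np.cos(a),p[1]+k*np.sin(a),z]))
    x,y=(270,165) if c=='top' else (270,155)
    out.append(cv2.resize(im[y:y+125,x:x+100],None,fx=4,fy=4,interpolation=cv2.INTER_CUBIC))
cv2.imwrite('pics/g2.png',np.hstack(out))
plan(438,118,89,1.8,1)
E
```

```text
[434.8934512  123.47337295 159.03919535] 2.293052070777062 [-0.07  0.16 -0.32  2.09  0.06  0.9  -1.96]
top 117 [316.2 197.3]
top -67 [317.4 248.1]
top 117 [316.4 198.8]
side 117 [320.4 201.2]
side -67 [375.5 214.3]
side 117 [320.5 208.3]
at [435.2 118.9 158.9] 2.0
{"slide":[0.055,0.019,1.399],"turn":0.0017} x 1
```

View pics/g2.png

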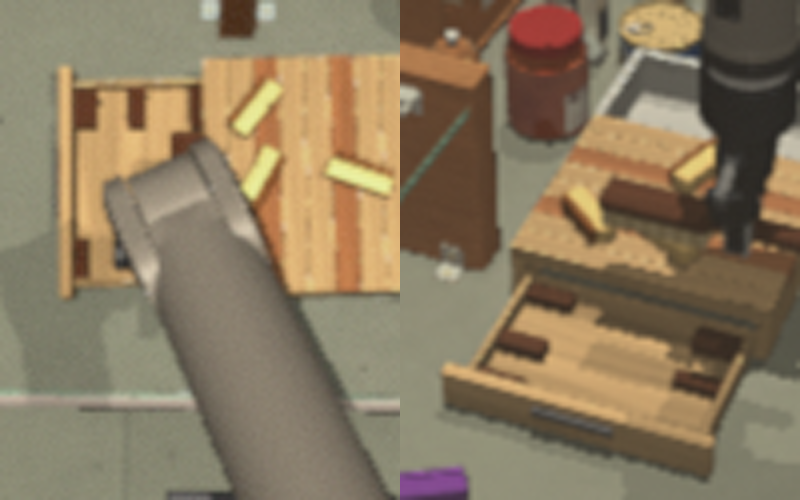

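The side view shows the brush level in the gripper, with its head end at (605,185), matching the forward prediction. The top view shows the head end at (188,134), about 1 px off, which means a top-camera bias of roughly +2 mm in x and +3 mm in y. All rinds are untouched, so I'll descend and sweep rinds 2 and 3.

servo_tool --series '[{"slide":[0.02,0.005,0.3],"turn":0},{"slide":[0.02,0.005,0.3],"turn":0},{"slide":[0.015,0.005,0.3],"turn":0},{"slide":[0,0,0.3],"turn":0},{"slide":[0,0,0.18],"turn":0},{"slide":[0,0,0],"turn":0},{"slide":[0,0,0],"turn":0}]'

```text
time_s: 6.6
tool_pos: [439.4, 117.5, 91.6]
orientation: [1.0, 0.015, -0.0, 0.0]
contact_force: [-0.1, 0.5, -1.4]
gripper_width: 0.227
gripper_force: 58.9
```

servo_tool --series '[{"slide":[0,0.1,0.05],"turn":0},{"slide":[0,0.2,0],"turn":0},{"slide":[0,0.2,0],"turn":0},{"slide":[0,0.2,0],"turn":0},{"slide":[0,0.2,0],"turn":0},{"slide":[0,0.2,0],"turn":0},{"slide":[0,0.2,0],"turn":0},{"slide":[0,0.2,0],"turn":0},{"slide":[0,0.2,0],"turn":0},{"slide":[0,0.2,0],"turn":0}]'

```text
time_s: 7.6
tool_pos: [442.7, 22.5, 89.4]
orientation: [1.0, 0.016, 0.0, -0.0]
contact_force: [-0.1, 0.5, 0.2]
gripper_width: 0.222
gripper_force: 59.0
```

servo_tool --series '[{"slide":[0,0.2,0],"turn":0},{"slide":[0,0.2,0],"turn":0},{"slide":[0,0.2,0],"turn":0},{"slide":[0,0.2,0],"turn":0},{"slide":[0,0.2,0],"turn":0},{"slide":[0,0.2,0],"turn":0},{"slide":[0,0,0],"turn":0}]'

```text
time_s: 8.3
tool_pos: [444.4, -38.7, 89.3]
orientation: [1.0, 0.015, -0.0, 0.0]
contact_force: [-0.4, -0.5, -0.1]
gripper_width: 0.224
gripper_force: 59.0
```

```bash
python3 - <<'E'
from h import *
out=[]
for c in('top','side'):
    im=manip.read_camera(c);cv2.imwrite(f'pics/{c}3.png',im)
    x,y=(310,165) if c=='top' else (280,145)
    out.append(cv2.resize(im[y:y+125,x:x+100],None,fx=4,fy=4,interpolation=cv2.INTER_CUBIC))
cv2.imwrite('pics/g3.png',np.hstack(out))
E
```

```text
(no output)
```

View pics/g3.png

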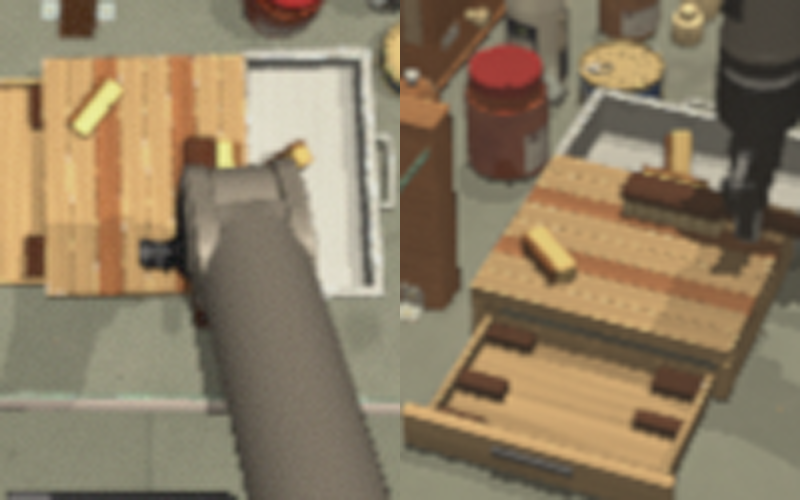

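Two rinds are moving with the brush: one is already tipping into the pan at (290,155), and the other lies along the brush at (225,153). Rind 1 remains at (97,105). I'll continue the sweep over the edge.

servo_tool --series '[{"slide":[0,0.2,0],"turn":0},{"slide":[0,0.2,0],"turn":0},{"slide":[0,0.2,0],"turn":0},{"slide":[0,0.2,0],"turn":0},{"slide":[0,0.2,0],"turn":0},{"slide":[0,0.2,0],"turn":0},{"slide":[0,0.2,0],"turn":0},{"slide":[0,0.2,0],"turn":0},{"slide":[0,0.2,0],"turn":0},{"slide":[0,0,0],"turn":0}]'

```text
time_s: 9.4
tool_pos: [447.2, -128.5, 89.3]
orientation: [1.0, 0.015, 0.0, 0.0]
contact_force: [0.5, 0.1, -1.0]
gripper_width: 0.225
gripper_force: 58.9
```

servo_tool --series '[{"slide":[0,0,-0.3],"turn":0},{"slide":[0,0,-0.6],"turn":0},{"slide":[0,0,-0.6],"turn":0},{"slide":[0,0,0],"turn":0}]'

```text
time_s: 9.8
tool_pos: [450.3, -126.9, 168.0]
orientation: [1.0, 0.016, 0.004, 0.001]
contact_force: [1.3, 0.4, -0.9]
gripper_width: 0.223
gripper_force: 59.0
```

```bash
python3 - <<'E'
from h import *
for c in('top','side'):
    im=manip.read_camera(c);cv2.imwrite(f'pics/{c}4.png',im)
    for d in manip.look_for('rind_1',c):
        e=d['extent'];print(c,round(d['conf'],2),np.round(e),ray(c,(e[0]+e[2])/2,(e[1]+e[3])/2,20 if c=='top' else 70))
plan(510,118,162,1.8,12)
E
```

```text
Traceback (most recent call last):
ValueError: it knows: board_top, brush_grip, brush_recess, cheese_wedge, drawer, drawer_floor, drawer_front, jar_figs, pan_floor, rind_1, rind_2, rind_3, spatula_grip, spatula_recess, tin_flat, tin_round
```

```bash
python3 - <<'E'
from h import *
for c in('top','side'):
    im=manip.read_camera(c);cv2.imwrite(f'pics/{c}4.png',im)
    for d in manip.look_for('rind_1_c',c):
        e=d['extent'];print(c,round(d['conf'],2),np.round(e),ray(c,(e[0]+e[2])/2,(e[1]+e[3])/2,20 if c=='top' else 70))
plan(512,119,162,1.8,10)
E
```

```text
top 0.58 [378. 205. 384. 219.] [ 520.5 -127.6   20. ]
at [ 446.2 -126.4  163. ] 1.8
{"slide":[0.147,-0.486,0.002],"turn":0.0001} x 10
```

servo_tool --series '[{"slide":[0.147,-0.486,0],"turn":0},{"slide":[0.147,-0.486,0],"turn":0},{"slide":[0.147,-0.486,0],"turn":0},{"slide":[0.147,-0.486,0],"turn":0},{"slide":[0.147,-0.486,0],"turn":0},{"slide":[0.147,-0.486,0],"turn":0},{"slide":[0.147,-0.486,0],"turn":0},{"slide":[0.147,-0.486,0],"turn":0},{"slide":[0.147,-0.486,0],"turn":0},{"slide":[0.147,-0.486,0],"turn":0}]'

```text
time_s: 11.05
tool_pos: [512.3, 119.3, 162.8]
orientation: [1.0, 0.016, -0.001, 0.0]
contact_force: [-0.2, 0.4, -1.1]
gripper_width: 0.217
gripper_force: 58.9
```

servo_tool --series '[{"slide":[0,0,0.3],"turn":0},{"slide":[0,0,0.3],"turn":0},{"slide":[0,0,0.3],"turn":0},{"slide":[0,0,0.3],"turn":0},{"slide":[0,0,0.25],"turn":0},{"slide":[0,0,0],"turn":0},{"slide":[0,0,0],"turn":0}]'

```text
time_s: 11.75
tool_pos: [512.8, 118.5, 91.4]
orientation: [1.0, 0.016, -0.0, 0.0]
contact_force: [-0.2, 0.1, -0.1]
gripper_width: 0.223
gripper_force: 58.9
```

servo_tool --series '[{"slide":[0,0.2,0.05],"turn":0},{"slide":[0,0.2,0],"turn":0},{"slide":[0,0.2,0],"turn":0},{"slide":[0,0.2,0],"turn":0},{"slide":[0,0.2,0],"turn":0},{"slide":[0,0.2,0],"turn":0},{"slide":[0,0.2,0],"turn":0},{"slide":[0,0.2,0],"turn":0},{"slide":[0,0.2,0],"turn":0},{"slide":[0,0.2,0],"turn":0}]'

```text
time_s: 12.75
tool_pos: [516.2, 17.7, 89.3]
orientation: [1.0, 0.016, 0.0, 0.0]
contact_force: [0.3, -0.2, -0.2]
gripper_width: 0.221
gripper_force: 58.9
```

servo_tool --series '[{"slide":[0,0.2,0],"turn":0},{"slide":[0,0.2,0],"turn":0},{"slide":[0,0.2,0],"turn":0},{"slide":[0,0.2,0],"turn":0},{"slide":[0,0.2,0],"turn":0},{"slide":[0,0.2,0],"turn":0},{"slide":[0,0.2,0],"turn":0},{"slide":[0,0.2,0],"turn":0},{"slide":[0,0.2,0],"turn":0},{"slide":[0,0.2,0],"turn":0}]'

```text
time_s: 13.75
tool_pos: [519.4, -82.3, 89.3]
orientation: [1.0, 0.016, -0.0, 0.0]
contact_force: [1.1, 1.0, -0.9]
gripper_width: 0.222
gripper_force: 58.9
```

servo_tool --series '[{"slide":[0,0.2,0],"turn":0},{"slide":[0,0.2,0],"turn":0},{"slide":[0,0.2,0],"turn":0},{"slide":[0,0.2,0],"turn":0},{"slide":[0,0.2,0],"turn":0},{"slide":[0,0,0],"turn":0},{"slide":[0,0,-0.4],"turn":0},{"slide":[0,0,-0.5],"turn":0},{"slide":[0,0,-0.6],"turn":0},{"slide":[0,0,0],"turn":0}]'

```text
time_s: 14.75
tool_pos: [524.1, -131.3, 168.4]
orientation: [1.0, 0.016, 0.004, 0.001]
contact_force: [0.3, -0.5, -0.9]
gripper_width: 0.223
gripper_force: 58.9
```

```bash
cat > dr.py <<'E'
from h import *
T=lambda x,y,z:ray('top',270+(x+.5)/4-.5,140+(y+.5)/4-.5,z)[:2]+[0.5,1.5]  # residual bias
b=[T(*p,24) for p in((167.5,208),(171,357))];s=[T(*p,24) for p in((112.5,208),(114,357))]
far=np.mean([T(137,228,24)[0],T(86,229,24)[0]]);near=np.mean([T(148,338,24)[0],T(196,338,24)[0]])
print('lines',b,s,'x',far,near)
th=np.radians(1.8);c=np.mean(b+s,axis=0);xm=(far+near)/2
X=np.array([np.cos(th),np.sin(th)]);Y=np.array([-X[1],X[0]])
c=c+X*(xm-c[0]);print('drawer centre',c,'brush grip',c-28*Y-25*X,'spat grip',c+28*Y+25*X)
E
python3 dr.py; python3 - <<'E'
from h import *
out=[]
for c in('top','side'):
    im=manip.read_camera(c);cv2.imwrite(f'pics/{c}5.png',im)
    for d in manip.look_for('rind_1_c',c):
        e=d['extent'];print(c,round(d['conf'],2),np.round(e))
    x,y=(310,165) if c=='top' else (280,145)
    out.append(cv2.resize(im[y:y+125,x:x+100],None,fx=4,fy=4,interpolation=cv2.INTER_CUBIC))
cv2.imwrite('pics/g5.png',np.hstack(out))
print(manip.get_state()['tool_pos'])
E
```

```text
lines [array([600.8, 152.9]), array([449.8, 146.6])] [array([600.1, 208.7]), array([449.1, 203.3])] x 579.05 468.8
drawer centre [523.92550578 177.84280397] brush grip [499.81734302 149.0713513 ] spat grip [548.03366853 206.61425664]
top 0.46 [378. 208. 379. 220.]
top 0.39 [382. 177. 394. 223.]
top 0.31 [374. 186. 385. 199.]
side 0.19 [281. 168. 392. 276.]
[ 519.96767173 -130.98734495  163.11208746]
```

View pics/g5.png

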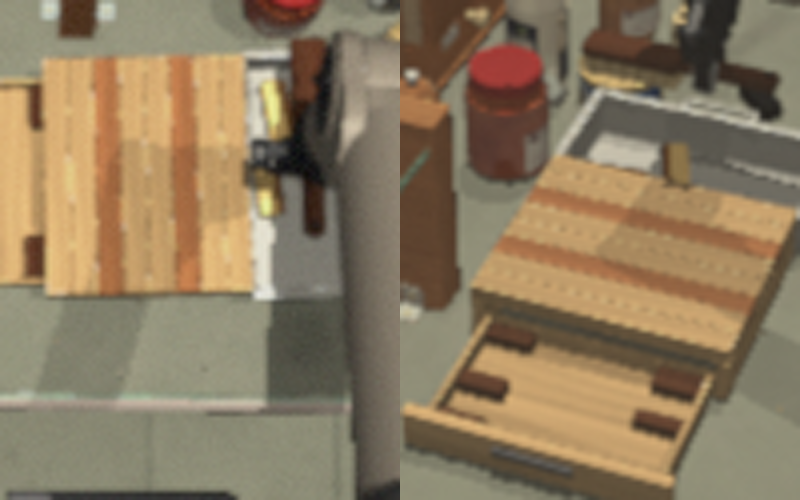

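The board is clear, with the rinds in the pan at (270,105), (268,190) in the top view and (677,163) in the side view. Now the brush goes above its recess.

```bash
python3 - <<'E'
from h import *
plan(499.8,149.1,150,1.8,10)
E
```

```text
at [ 520.  -131.   163.1] 1.9
{"slide":[-0.022,-0.561,0.026],"turn":0.0001},
{"slide":[-0.022,-0.561,0.026],"turn":0.0001},
{"slide":[-0.022,-0.561,0.026],"turn":0.0001},
{"slide":[-0.022,-0.561,0.026],"turn":0.0001},
{"slide":[-0.022,-0.561,0.026],"turn":0.0001},
{"slide":[-0.022,-0.561,0.026],"turn":0.0001},
{"slide":[-0.023,-0.561,0.026],"turn":0.0001},
{"slide":[-0.023,-0.561,0.026],"turn":0.0001},
{"slide":[-0.023,-0.561,0.026],"turn":0.0001},
{"slide":[-0.023,-0.561,0.026],"turn":0.0001} x 10
```

servo_tool --series '[{"slide":[-0.022,-0.561,0.026],"turn":0},{"slide":[-0.022,-0.561,0.026],"turn":0},{"slide":[-0.022,-0.561,0.026],"turn":0},{"slide":[-0.022,-0.561,0.026],"turn":0},{"slide":[-0.022,-0.561,0.026],"turn":0},{"slide":[-0.022,-0.561,0.026],"turn":0},{"slide":[-0.022,-0.561,0.026],"turn":0},{"slide":[-0.022,-0.561,0.026],"turn":0},{"slide":[-0.022,-0.561,0.026],"turn":0},{"slide":[-0.022,-0.561,0.026],"turn":0}]'

```text
time_s: 15.95
tool_pos: [499.8, 149.5, 149.7]
orientation: [1.0, 0.016, -0.001, 0.0]
contact_force: [0.4, 0.4, -1.4]
gripper_width: 0.221
gripper_force: 58.9
```

servo_tool --series '[{"slide":[0,0,0.3],"turn":0},{"slide":[0,0,0.4],"turn":0},{"slide":[0,0,0.4],"turn":0},{"slide":[0,0,0.3],"turn":0},{"slide":[0,0,0],"turn":0},{"slide":[0,0,0],"turn":0}]'

```text
time_s: 16.55
tool_pos: [500.3, 148.5, 80.5]
orientation: [1.0, 0.016, -0.001, 0.0]
contact_force: [0.2, 0.5, -1.2]
gripper_width: 0.224
gripper_force: 58.9
```

```bash
python3 - <<'E'
from h import *
s=manip.get_state();p=s['tool_pos'];a=np.radians(yaw());print(p,yaw())
out=[]
for c in('top','side'):
    im=manip.read_camera(c);cv2.imwrite(f'pics/{c}6.png',im)
    for k,z in((117,p[2]+3),(-67,p[2]+3),(117,p[2]-27)):print(c,k,pix(c,[p[0]+k*np.cos(a),p[1]+k*np.sin(a),z]))
    for d in manip.look_for('brush_grip',c)[:2]:print(c,d)
    x,y=(275,170) if c=='top' else (275,190)
    out.append(cv2.resize(im[y:y+100,x:x+(60 if c=='top' else 100)],None,fx=5,fy=5,interpolation=cv2.INTER_CUBIC))
cv2.imwrite('pics/g6.png',np.hstack(out))
E
```

```text
[500.33357439 148.53425353  80.52280264] 1.841897864479027
top 117 [310.8 184.4]
top -67 [311.4 231.6]
top 117 [311.1 186. ]
side 117 [299.6 218.8]
side -67 [352.1 232.4]
side 117 [299.9 225.5]
side {'extent': [297.0, 215.1, 351.3, 238.2], 'conf': 0.81}
```

View pics/g6.png

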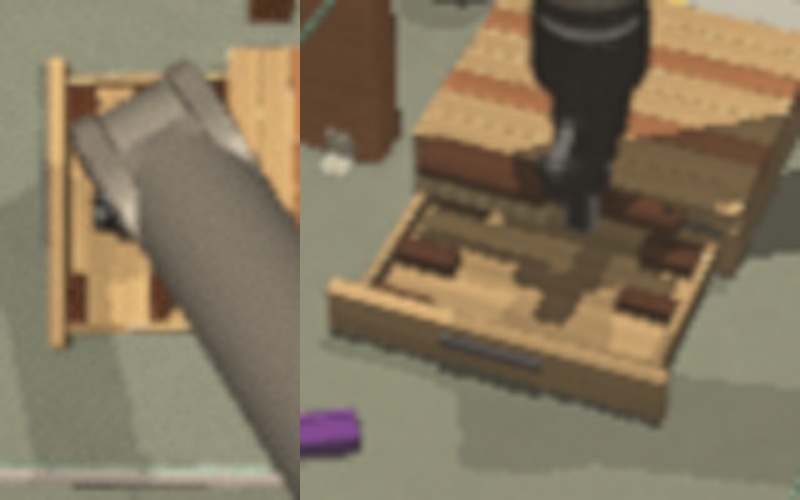

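The side view shows the brush's head end at (415,140) and its handle end at (685,212), above the near-board recess and matching prediction. I'll check the numbers before lowering.

```bash
python3 - <<'E'
from h import *
p=np.array([500.3,148.5,80.5]);a=np.radians(1.84);X=np.array([np.cos(a),np.sin(a),0]);Y=np.array([-X[1],X[0],0])
for k,w in((117,17),(117,-17),(-67,10),(-67,-10)):print(k,w,pix('side',p+k*X+w*Y+[0,0,3]))
S=lambda x,y,z:ray('side',275+(x-300+.5)/5-.5,190+(y+.5)/5-.5,z)
print('head corner top seen',S(415,137,83.5),'handle end',S(687,203,83.5),S(683,222,67),'exp',p+117*X+17*Y,p-67*X)
print('front top outer',S(330,287,43),S(667,375,43), 'mid',(S(330,287,43)+S(667,375,43))/2)
c=np.array([523.9,177.8,43]);print('exp front mid',c+79*Y, c+79*Y+116*X,c+79*Y-116*X)
print('near ledges: inner-front corners',S(617,300,24),S(645,250,24),'far',S(462,260,24),'front-mid ledge')
print('exp mid ledge far: y from',c+(28-15-28)*0*Y)
E
```

```text
117 17 [297.6 222. ]
117 -17 [301.6 215.7]
-67 10 [351.1 234.4]
-67 -10 [353.1 230.4]
head corner top seen [627.4 146.7  83.5] handle end [437.2 136.9  83.5] [439.  138.1  67. ] exp [616.69382823 169.24793361  80.5       ] [433.33454601 146.34872792  80.5       ]
front top outer [636.1 259.6  43. ] [407.8 247.4  43. ] mid [521.95 253.5   43.  ]
exp front mid [521.36342545 256.75926665  43.        ] [637.30361445 260.48385712  43.        ] [405.42323645 253.03467617  43.        ]
near ledges: inner-front corners [467.4 181.1  24. ] [467.5 130.3  24. ] far [576.4 186.4  24. ] front-mid ledge
exp mid ledge far: y from [523.9 177.8  43. ]
```

servo_tool --series '[{"slide":[0,0,0.2],"turn":0},{"slide":[0,0,0.2],"turn":0},{"slide":[0,0,0.15],"turn":0},{"slide":[0,0,0.1],"turn":0},{"slide":[0,0,0.06],"turn":0},{"slide":[0,0,0],"turn":0},{"slide":[0,0,0],"turn":0}]'

```text
time_s: 17.45
tool_pos: [501.2, 148.7, 45.9]
orientation: [1.0, 0.016, 0.0, -0.0]
contact_force: [0.4, -0.6, -0.9]
gripper_width: 0.223
gripper_force: 58.9
```

servo_tool --series '[{"slide":[-0.01,0,0.06],"turn":0},{"slide":[0,0,0.06],"turn":0},{"slide":[0,0,0.04],"turn":0},{"slide":[0,0,0],"turn":0},{"slide":[0,0,0],"turn":0}]'

```text
time_s: 17.95
tool_pos: [500.5, 148.6, 37.7]
orientation: [1.0, 0.016, -0.0, 0.0]
contact_force: [0.5, -0.4, -0.6]
gripper_width: 0.221
gripper_force: 58.9
```

servo_tool --series '[{"slide":[0,0,0.02],"turn":0},{"slide":[0,0,0.02],"turn":0},{"slide":[0,0,0],"turn":0}]'

```text
time_s: 18.25
tool_pos: [500.6, 148.7, 37.1]
orientation: [1.0, 0.016, 0.0, 0.0]
contact_force: [-4.1, -1.4, 10.2]
gripper_width: 0.219
gripper_force: 61.2
```

servo_tool --series '[{"slide":[0,0,-0.02],"turn":0},{"slide":[0,0,0],"turn":0},{"slide":[0,0,0],"turn":0},{"slide":[0,0,0],"turn":0}]' --fingers -0.24

```text
time_s: 18.65
tool_pos: [501.6, 152.2, 38.2]
orientation: [1.0, 0.017, 0.002, -0.002]
contact_force: [-1.6, 5.2, 4.8]
gripper_width: 0.381
gripper_force: 3.5
```

servo_tool --series '[{"slide":[0,0,-0.1],"turn":0},{"slide":[0,0,-0.2],"turn":0},{"slide":[0,0,-0.4],"turn":0},{"slide":[0,0,-0.6],"turn":0},{"slide":[0,0,-0.6],"turn":0},{"slide":[0,0,-0.3],"turn":0}]'

```text
time_s: 19.25
tool_pos: [501.9, 148.5, 150.0]
orientation: [1.0, 0.016, 0.002, -0.0]
contact_force: [0.2, 0.6, -0.6]
gripper_width: 0.381
gripper_force: 0.0
```

```bash
python3 - <<'E'
from h import *
# spatula: top estimates with bias
h=ray('top',180+388.5/6-.5,190+70.5/6-.5,14)[:2]+[.5,1.5]; b=ray('top',180+382.5/6-.5,190+346.5/6-.5,2)[:2]+[.5,1.5]
d=(b-h)/np.linalg.norm(b-h);m=(h+b)/2;g=m-25*d;print(h,b,np.linalg.norm(b-h),'grip',g,'yaw',np.degrees(np.arctan2(-d[1],-d[0])))
for d in manip.look_for('spatula_grip','side')[:2]:print(d)
plan(g[0],g[1],130,0.9,10)
E
```

```text
[559.6 426. ] [374.5 423.2] 185.1211765304013 grip [492.04714018 424.9781307 ] yaw 0.8666447739799216
{'extent': [275.7, 293.9, 339.5, 322.2], 'conf': 0.69}
{'extent': [279.3, 229.3, 358.2, 272.6], 'conf': 0.16}
at [503.  148.8 151.5] 1.8
{"slide":[-0.005,-0.553,0.043],"turn":0.0010},
{"slide":[-0.006,-0.553,0.043],"turn":0.0010},
{"slide":[-0.007,-0.553,0.043],"turn":0.0010},
{"slide":[-0.007,-0.553,0.043],"turn":0.0010},
{"slide":[-0.008,-0.553,0.043],"turn":0.0010},
{"slide":[-0.009,-0.553,0.043],"turn":0.0010},
{"slide":[-0.010,-0.553,0.043],"turn":0.0010},
{"slide":[-0.011,-0.553,0.043],"turn":0.0010},
{"slide":[-0.012,-0.553,0.043],"turn":0.0010},
{"slide":[-0.012,-0.553,0.043],"turn":0.0010} x 10
```

servo_tool --series '[{"slide":[-0.006,-0.553,0.043],"turn":0.001},{"slide":[-0.007,-0.553,0.043],"turn":0.001},{"slide":[-0.008,-0.553,0.043],"turn":0.001},{"slide":[-0.008,-0.553,0.043],"turn":0.001},{"slide":[-0.009,-0.553,0.043],"turn":0.001},{"slide":[-0.01,-0.553,0.043],"turn":0.001},{"slide":[-0.011,-0.553,0.043],"turn":0.001},{"slide":[-0.012,-0.553,0.043],"turn":0.001},{"slide":[-0.012,-0.553,0.043],"turn":0.001},{"slide":[-0.013,-0.553,0.043],"turn":0.001}]' --fingers 0.2

```text
time_s: 20.3
tool_pos: [488.8, 425.1, 124.6]
orientation: [1.0, 0.008, -0.0, 0.001]
contact_force: [0.4, 0.1, -0.0]
gripper_width: 0.598
gripper_force: 0.0
```

servo_tool --series '[{"slide":[0,0,0.4],"turn":0},{"slide":[0,0,0.5],"turn":0},{"slide":[0,0,0.5],"turn":0},{"slide":[0,0,0.4],"turn":0},{"slide":[0,0,0.2],"turn":0},{"slide":[0,0,0],"turn":0}]'

```text
time_s: 20.9
tool_pos: [488.1, 423.5, 23.5]
orientation: [1.0, 0.008, -0.001, 0.001]
contact_force: [-0.3, -0.6, -0.5]
gripper_width: 0.598
gripper_force: 0.0
```

```bash
python3 - <<'E'
from h import *
s=manip.get_state();p=s['tool_pos'];print(p,yaw())
im=manip.read_camera('side');im2=manip.read_camera('top')
cv2.imwrite('pics/side7.png',im);cv2.imwrite('pics/top7.png',im2)
print('tip',pix('side',p-[0,0,20]),pix('top',p-[0,0,20]))
a=cv2.resize(im[160:340,260:370],None,fx=3.3,fy=3.3,interpolation=cv2.INTER_CUBIC)
b=cv2.resize(im2[165:260,230:425],None,fx=2,fy=2,interpolation=cv2.INTER_CUBIC);b=cv2.copyMakeBorder(b,0,a.shape[0]-b.shape[0],0,0,cv2.BORDER_CONSTANT)
cv2.imwrite('pics/g7.png',np.hstack([a,b]));print(a.shape)
E
```

```text
[488.09153489 423.49901883  23.46398745] 0.9087007376599419
tip [301.  306.6] [244.2 218.9]
(594, 363, 3)
```

View pics/g7.png

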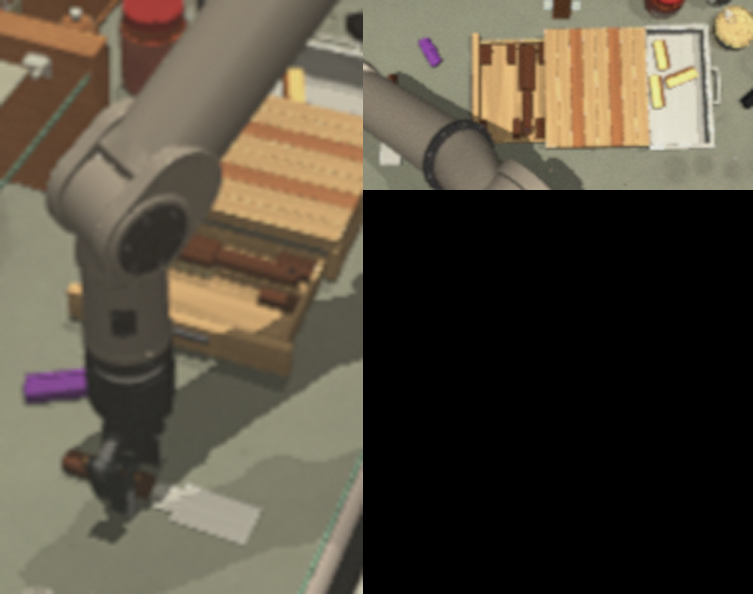

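The top inset shows all three rinds in the pan at (660,55), (680,77) and (657,92), and the brush lying flat in its recess at x≈528. The side view shows the spatula handle between the fingers at (120,475). I'll grip it.

servo_tool --series '[{"slide":[0,0,-0.06],"turn":0},{"slide":[0,0,0],"turn":0},{"slide":[0,0,0],"turn":0},{"slide":[0,0,0],"turn":0},{"slide":[0,0,0],"turn":0},{"slide":[0,0,0],"turn":0},{"slide":[0,0,0],"turn":0}]' --fingers -1

```text
time_s: 21.7
tool_pos: [489.8, 425.8, 30.1]
orientation: [1.0, 0.008, 0.001, -0.001]
contact_force: [0.5, -1.3, 5.7]
gripper_width: 0.211
gripper_force: 61.7
```

```bash
python3 - <<'E'
from h import *
S=lambda x,y,z:ray('side',260+(x+.5)/3.3-.5,160+(y+.5)/3.3-.5,z)
print('handle end',S(64,460,14),'blade end corners',S(261,510,2),S(250,545,2),'neck',S(157,490,10))
print(manip.get_state()['tool_pos'],yaw())
E
```

```text
handle end [556.1 430.9  14. ] blade end corners [375.5 404.9   2. ] [370.6 443.    2. ] neck [466.4 426.1  10. ]
[489.78267488 425.80394567  30.11938509] 0.9267936015311041
```

servo_tool --series '[{"slide":[0,0,-0.3],"turn":0},{"slide":[0,0,-0.6],"turn":0},{"slide":[0,0,-0.7],"turn":0},{"slide":[0,0,-0.7],"turn":0},{"slide":[0,0,-0.2],"turn":0},{"slide":[0,0,0],"turn":0}]'

```text
time_s: 22.3
tool_pos: [489.6, 425.8, 155.7]
orientation: [1.0, 0.008, 0.002, -0.001]
contact_force: [-0.4, 0.2, -0.9]
gripper_width: 0.21
gripper_force: 60.8
```

```bash
python3 - <<'E'
from h import *
plan(545,205.5,125,1.8,9)
E
```

```text
at [489.6 425.8 155.7] 0.9
{"slide":[0.115,0.491,0.068],"turn":-0.0011},
{"slide":[0.114,0.492,0.068],"turn":-0.0011},
{"slide":[0.113,0.492,0.068],"turn":-0.0011},
{"slide":[0.113,0.492,0.068],"turn":-0.0011},
{"slide":[0.112,0.492,0.068],"turn":-0.0011},
{"slide":[0.111,0.492,0.068],"turn":-0.0011},
{"slide":[0.110,0.493,0.068],"turn":-0.0011},
{"slide":[0.109,0.493,0.068],"turn":-0.0011},
{"slide":[0.108,0.493,0.068],"turn":-0.0011} x 9
```

servo_tool --series '[{"slide":[0.117,0.491,0.068],"turn":-0.0011},{"slide":[0.116,0.491,0.068],"turn":-0.0011},{"slide":[0.116,0.491,0.068],"turn":-0.0011},{"slide":[0.115,0.491,0.068],"turn":-0.0011},{"slide":[0.115,0.491,0.068],"turn":-0.0011},{"slide":[0.115,0.491,0.068],"turn":-0.0011},{"slide":[0.114,0.492,0.068],"turn":-0.0011},{"slide":[0.114,0.492,0.068],"turn":-0.0011},{"slide":[0.113,0.492,0.068],"turn":-0.0011},{"slide":[0,0,0],"turn":0}]'

```text
time_s: 23.3
tool_pos: [545.4, 198.8, 119.8]
orientation: [1.0, 0.013, -0.002, 0.003]
contact_force: [-0.3, -0.1, -0.8]
gripper_width: 0.211
gripper_force: 60.8
```

servo_tool --series '[{"slide":[0,0,0.3],"turn":0},{"slide":[0,0,0.4],"turn":0},{"slide":[0,0,0.2],"turn":0},{"slide":[0,0,0],"turn":0},{"slide":[0,0,0],"turn":0}]'

```text
time_s: 23.8
tool_pos: [545.3, 206.0, 77.3]
orientation: [1.0, 0.017, -0.0, -0.0]
contact_force: [0.5, -0.2, -1.1]
gripper_width: 0.209
gripper_force: 60.8
```

```bash
python3 - <<'E'
from h import *
s=manip.get_state();p=s['tool_pos'];a=np.radians(yaw());print(p,yaw())
out=[];X=np.array([np.cos(a),np.sin(a),0])
for c in('top','side'):
    im=manip.read_camera(c);cv2.imwrite(f'pics/{c}8.png',im)
    print(c,'handle end',pix(c,p+68*X-[0,0,15]),'blade end',pix(c,p-116*X-[0,0,28]))
    for d in manip.look_for('spatula_grip',c)[:2]:print(c,d)
    x,y=(275,170) if c=='top' else (270,200)
    out.append(cv2.resize(im[y:y+100,x:x+(60 if c=='top' else 100)],None,fx=5,fy=5,interpolation=cv2.INTER_CUBIC))
cv2.imwrite('pics/g8.png',np.hstack(out))
E
```

```text
[545.29106844 205.97821628  77.32049749] 1.8983520856445661
top handle end [296.8 186.3] blade end [297.4 233.2]
top {'extent': [294.0, 217.7, 303.1, 230.3], 'conf': 0.51}
side handle end [293.7 234.4] blade end [346.8 251.6]
side {'extent': [292.1, 233.5, 348.7, 255.4], 'conf': 0.72}
side {'extent': [323.9, 153.6, 344.1, 170.9], 'conf': 0.43}
```

View pics/g8.png

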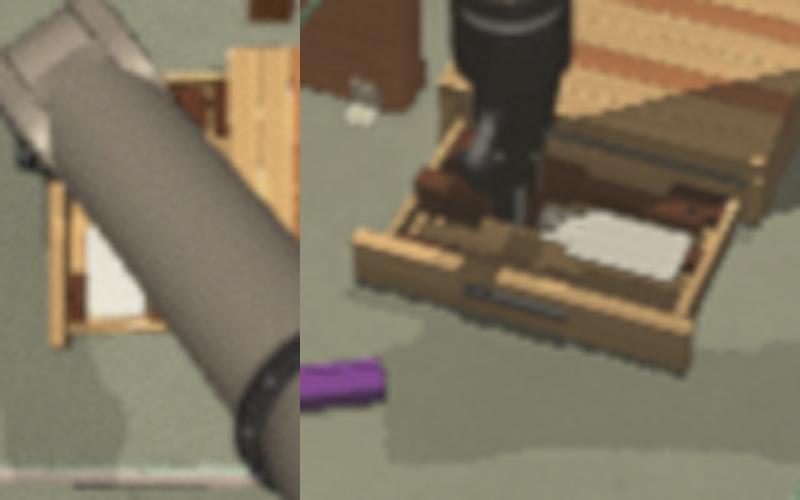

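The spatula is level above its recess: the blade is at (85–145, 225–317) in the top view, centred on its pocket, and the blade end matches prediction. I'll lower it, shifting about 2 mm along +x.

servo_tool --series '[{"slide":[0.02,0,0.2],"turn":0},{"slide":[0.02,0,0.15],"turn":0},{"slide":[0,0,0.1],"turn":0},{"slide":[0,0,0.08],"turn":0},{"slide":[0,0,0.08],"turn":0},{"slide":[0,0,0],"turn":0},{"slide":[0,0,0],"turn":0}]'

```text
time_s: 24.7
tool_pos: [547.7, 205.1, 47.1]
orientation: [1.0, 0.016, -0.0, 0.0]
contact_force: [-0.4, -0.0, -0.9]
gripper_width: 0.209
gripper_force: 60.8
```

servo_tool --series '[{"slide":[0,0,0.05],"turn":0},{"slide":[0,0,0.04],"turn":0},{"slide":[0,0,0.03],"turn":0},{"slide":[0,0,0],"turn":0},{"slide":[0,0,0],"turn":0}]'

```text
time_s: 25.2
tool_pos: [547.7, 205.1, 41.1]
orientation: [1.0, 0.016, -0.0, 0.0]
contact_force: [-0.2, 0.3, -0.5]
gripper_width: 0.213
gripper_force: 60.8
```

servo_tool --series '[{"slide":[0,0,0.03],"turn":0},{"slide":[0,0,0.02],"turn":0},{"slide":[0,0,0],"turn":0},{"slide":[0,0,0],"turn":0}]'

```text
time_s: 25.6
tool_pos: [548.0, 205.3, 40.1]
orientation: [1.0, 0.016, 0.0, 0.0]
contact_force: [-1.8, -1.0, 8.7]
gripper_width: 0.212
gripper_force: 61.9
```

servo_tool --series '[{"slide":[0,0,0],"turn":0},{"slide":[0,0,0],"turn":0},{"slide":[0,0,0],"turn":0},{"slide":[0,0,0],"turn":0}]' --fingers -0.3

```text
time_s: 26.0
tool_pos: [547.6, 205.1, 38.5]
orientation: [1.0, 0.016, -0.0, 0.0]
contact_force: [-0.0, -0.3, 0.3]
gripper_width: 0.353
gripper_force: 0.0
```

servo_tool --series '[{"slide":[0,0,-0.1],"turn":0},{"slide":[0,0,-0.2],"turn":0},{"slide":[0,0,-0.4],"turn":0},{"slide":[0,0,-0.6],"turn":0},{"slide":[0,0,-0.6],"turn":0},{"slide":[0,0,-0.2],"turn":0}]'

```text
time_s: 26.6
tool_pos: [549.7, 206.2, 147.8]
orientation: [1.0, 0.016, 0.003, -0.001]
contact_force: [0.5, 0.3, 0.4]
gripper_width: 0.351
gripper_force: 0.0
```

```bash
python3 - <<'E'
from h import *
for c in('side','top'):
    im=manip.read_camera(c);cv2.imwrite(f'pics/{c}9.png',im)
    for n in('spatula_grip','brush_grip'):
        for d in manip.look_for(n,c)[:1]:print(c,n,d)
# expected side extents when seated
a=np.radians(1.85);X=np.array([np.cos(a),np.sin(a),0]);Y=np.array([-X[1],X[0],0])
g=np.array([549,205.3,0.])
print('spat exp',pix('side',g+67*X+[0,0,20]),pix('side',g-117*X+[0,0,12]))
plan(522,300,150,1.8,5)
E
```

```text
side spatula_grip {'extent': [294.0, 240.8, 347.5, 259.9], 'conf': 0.91}
side brush_grip {'extent': [299.3, 227.1, 351.2, 245.3], 'conf': 0.98}
top spatula_grip {'extent': [286.9, 184.7, 319.2, 238.3], 'conf': 0.47}
top brush_grip {'extent': [372.9, 186.0, 384.4, 201.1], 'conf': 0.56}
spat exp [293.6 243.3] [345.8 259.4]
at [546.6 204.6 142.1] 1.8
{"slide":[-0.086,-0.385,-0.032],"turn":0.0001} x 5
```

servo_tool --series '[{"slide":[-0.086,-0.385,0],"turn":0},{"slide":[-0.086,-0.385,0],"turn":0},{"slide":[-0.086,-0.385,0],"turn":0},{"slide":[-0.086,-0.385,0],"turn":0},{"slide":[-0.086,-0.385,0],"turn":0},{"slide":[0,0,0],"turn":0},{"slide":[0,0,0],"turn":0}]' --fingers -1

```text
time_s: 27.6
tool_pos: [522.7, 299.9, 142.5]
orientation: [1.0, 0.016, -0.001, 0.001]
contact_force: [-0.6, -0.4, -0.1]
gripper_width: 0.002
gripper_force: 0.0
```

servo_tool --series '[{"slide":[0,0,0.4],"turn":0},{"slide":[0,0,0.5],"turn":0},{"slide":[0,0,0.5],"turn":0},{"slide":[0,0,0.4],"turn":0},{"slide":[0,0,0.15],"turn":0},{"slide":[0,0,0],"turn":0},{"slide":[0,0,0],"turn":0}]'

```text
time_s: 28.3
tool_pos: [524.0, 300.3, 46.8]
orientation: [1.0, 0.015, 0.001, -0.0]
contact_force: [-0.2, -0.4, 0.1]
gripper_width: 0.003
gripper_force: 0.0
```

servo_tool --series '[{"slide":[-0.02,0.1,0.08],"turn":0},{"slide":[0,0.2,0],"turn":0},{"slide":[0,0.1,0],"turn":0},{"slide":[0,0.1,0],"turn":0},{"slide":[0,0.1,0],"turn":0},{"slide":[0,0.2,0],"turn":0},{"slide":[0,0.2,0],"turn":0},{"slide":[0,0.2,0],"turn":0},{"slide":[0,0.2,0],"turn":0},{"slide":[0,0.2,0],"turn":0}]'

```text
time_s: 29.3
tool_pos: [525.0, 219.8, 42.5]
orientation: [1.0, 0.016, 0.0, -0.0]
contact_force: [0.8, 2.6, 1.1]
gripper_width: 0.001
gripper_force: 1.2
```

servo_tool --series '[{"slide":[0,0.2,0],"turn":0},{"slide":[0,0.2,0],"turn":0},{"slide":[0,0.2,0],"turn":0},{"slide":[0,0.2,0],"turn":0},{"slide":[0,0.2,0],"turn":0},{"slide":[0,0.2,0],"turn":0}]'

```text
time_s: 29.9
tool_pos: [526.7, 159.9, 42.2]
orientation: [1.0, 0.016, 0.0, 0.0]
contact_force: [1.5, 3.3, 1.8]
gripper_width: -0.002
gripper_force: 1.2
```

servo_tool --series '[{"slide":[0,0.1,0],"turn":0},{"slide":[0,0.1,0],"turn":0},{"slide":[0,0.1,0],"turn":0},{"slide":[0,0.08,0],"turn":0},{"slide":[0,0.06,0],"turn":0}]'

```text
time_s: 30.4
tool_pos: [527.1, 138.3, 42.0]
orientation: [1.0, 0.016, -0.0, 0.0]
contact_force: [1.5, 2.4, -1.1]
gripper_width: 0.002
gripper_force: 0.9
```

servo_tool --series '[{"slide":[0,0.05,0],"turn":0},{"slide":[0,0.05,0],"turn":0},{"slide":[0,0.05,0],"turn":0}]'

```text
time_s: 30.7
tool_pos: [527.3, 131.5, 42.1]
orientation: [1.0, 0.016, -0.0, -0.0]
contact_force: [0.4, 6.9, -0.9]
gripper_width: 0.005
gripper_force: 3.8
```

servo_tool --series '[{"slide":[0,0.05,0],"turn":0},{"slide":[0,0.04,0],"turn":0}]'

```text
time_s: 30.9
tool_pos: [527.2, 131.3, 42.2]
orientation: [1.0, 0.017, 0.0, -0.003]
contact_force: [-0.2, 12.5, -3.6]
gripper_width: -0.003
gripper_force: 6.0
```

servo_tool --series '[{"slide":[0,0.04,0],"turn":0},{"slide":[0,0,0],"turn":0},{"slide":[0,-0.3,0],"turn":0},{"slide":[0,-0.6,0],"turn":0},{"slide":[0,-0.6,0],"turn":0},{"slide":[0,0,-0.6],"turn":0},{"slide":[0,0,-0.8],"turn":0},{"slide":[0,0,-0.8],"turn":0},{"slide":[0,0,0],"turn":0}]'

```text
time_s: 31.8
tool_pos: [528.8, 200.8, 157.8]
orientation: [1.0, 0.016, 0.005, -0.001]
contact_force: [0.4, 0.3, 0.1]
gripper_width: 0.005
gripper_force: 0.0
```

```bash
python3 - <<'E'
from h import *
for c in('side','top'):
    im=manip.read_camera(c);cv2.imwrite(f'pics/{c}10.png',im)
    for n in('drawer_front','drawer','rind_1_c','spatula_grip','brush_grip','board_top'):
        print(c,n,[(round(d['conf'],2),np.round(d['extent'])) for d in manip.look_for(n,c)[:3]])
cv2.imwrite('pics/g10.png',cv2.resize(cv2.imread('pics/side10.png')[140:280,240:420],None,fx=4,fy=4,interpolation=cv2.INTER_CUBIC))
print(manip.get_state()['tool_pos'])
E
```

```text
side drawer_front [(0.88, array([298., 221., 358., 243.])), (0.29, array([299., 168., 390., 246.]))]
side drawer [(0.9, array([298., 222., 360., 246.]))]
side rind_1_c [(0.45, array([330., 154., 346., 170.]))]
side spatula_grip []
side brush_grip []
side board_top [(0.93, array([299., 168., 389., 245.])), (0.55, array([274., 344., 326., 379.]))]
top drawer_front []
top drawer []
top rind_1_c []
top spatula_grip []
top brush_grip [(0.29, array([187., 199., 210., 226.]))]
top board_top [(0.62, array([320., 180., 405., 243.]))]
[525.29346185 199.69281603 151.98865295]
```

View pics/g10.png

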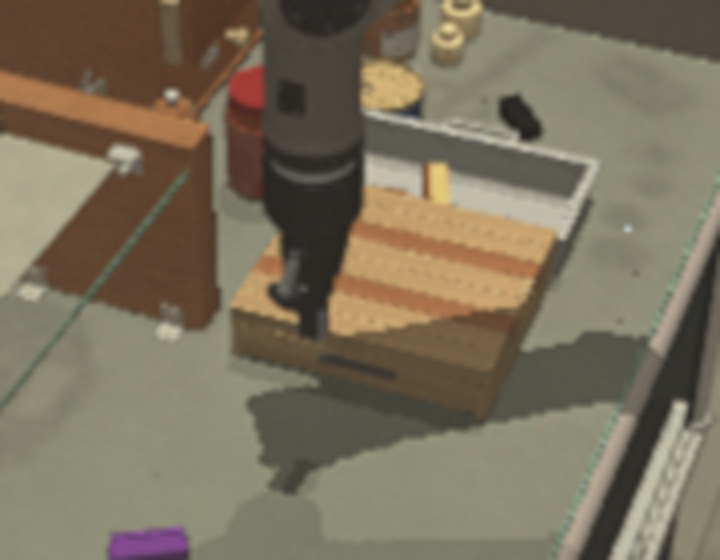

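The side view shows the drawer front flush under the board at (360,365), the board clear, a rind visible in the pan at (437,183), and everything else undisturbed. Handing in.

```bash
python3 -c "
from rig import manip
print(manip.job_done())"
```

```text
the job is handed in; nothing more can be done
None
```

The three rinds are in the pan, the brush and spatula are seated in their recesses, the drawer is pushed to its end stop, and the job was handed in at about 32 s of the 72 s allowed; no verdict was returned.

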